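File the cut edge of a steel plate on forward strokes

ROBOT

A 6-joint arm with a two-finger parallel gripper is mounted at the origin on a cart in front of the work surface, level with it; the furniture and walls round the work are solid. World frame = base frame: x ahead of the robot, y to its left, z up, the work surface at z = 0. Lengths are in m, angles in rad, forces in N, time in s.
With the tool pointing down it reaches from about 0.3 to 0.875 m from the base axis. Payload 6.4 kg.
Tool frame: the origin (TCP) lies where the fingers leave the gripper's body, on its centre line; the fingertips stand 73 mm ahead of it and the grasp point (between the pads) lies 54 mm ahead of it; z points along the fingers, y is the line along which they close (so a half turn about z gives the same grasp; the last joint's range is limited). The gripper opens to 85 mm and grips with 20 to 120 N. Pads are 22 mm wide; open, the fingers measure 114 mm over their backs; the gripper's body (76 mm by 85 mm) begins 54 mm behind the grasp point. The pads swing forward as they close: fully open they stand 13 mm farther back than shut.
Start: joints at [-0.206, 0.181, 1.607, -0, 1.354, -0.206], TCP at [0.575, 0, 0.304] pointing down, gripper open.
Joint ranges: [-2.99, 2.99], [-0.89, 2.07], [0.3, 2.58], [-1.14, 4.28], [0, 2.63], [-3.12, 3.12]. Speed limits (rad/s): [2.57, 2.57, 3.01, 3.14, 3.14, 3.14].

INTERFACE

Orientations are given as a unit quaternion [w, x, y, z].
In Python, from bench import ctrl gives the robot as it stands.
- The arm moves only by the tool carry_out, never from a script. Its argument "steps" is one flat list of numbers, 7 for each row, row after row: the shift along the tool's x, y, z in m, then the turn, a rotation vector about the tool's x, y, z in rad, then the opening, from 0 (shut) to 1 (fully open). In form: [dx, dy, dz, wx, wy, wz, claw, dx, dy, dz, wx, wy, wz, claw, ...]. A call has 1 to 20 rows; each row is the pose to reach, as a shift and turn from the pose commanded when the call began, along the tool's axes at that moment; what a row does not reach only later rows make up. A row lasts 1/10 s, in which the tool goes at most 50 mm and 8.59 degrees, less where a joint would pass 70% of its speed; a pose out of reach is approached as far as the arm can. A call with a gripper value outside its range is refused whole. The fingers move at their own pace and stop on an object; the grip force is fixed at half the most. Time passes only in rows, so rows that repeat a pose let the fingers close. It gives the time, the measured TCP pose, the force, the opening and the grip force at its end, in the units of the state.
- ctrl.get_obs(): the state, without advancing time (a new reading comes with each control period).
- ctrl.camera(name): name is "scene" or "top" or "wrist"; returns the picture (420x560x3 uint8, red, green, blue); there is no depth.
- ctrl.camera_params(name): a dict with "vertical_fov" (degrees; the focal length in pixels is half the picture's height over the tangent of half this angle, whatever the lens; pixels are square), "cx", "cy" (the principal point, pixels), "cam_to_world" (4x4, takes a point from camera to world coordinates); the wrist camera has in their place "hand_eye" (4x4, takes a point from camera to tool coordinates, whose origin is the TCP and whose axes are the flange's). Camera axes: x right, y down, z forward; pixel columns grow to the right and rows downward; lengths in m; the calibration is good to about 2 mm. A picture is of the moment at which its call begins: read the wrist's pose just before it. camera_params takes no time and is no camera call.
- ctrl.hand_in(): hands the job in; it is judged then, once.
The state is a dict: "time_s": time; "q": joint angles; "dq": joint speeds; "joint_efforts": joint torques, N m; "eef_pos": TCP position; "eef_rot": TCP orientation; "wrist_force": force on the tool from outside, world axes, zero at the start; "torque": the same for the moment, N m; "opening": opening from 0.0 (shut) to 1.0 (fully open); "grasp_force": force on a finger pad.
Only numpy, scipy, OpenCV 4.12 (cv2) and the standard library are available. Lean on these libraries where they do the work, as an engineer would, in place of code of your own. Each camera call takes 0.05 s, during which the arm holds its last target. There are 200 camera calls.

TASK

Take the file from its rest and give the upright edge of the steel plate in the bench block at least three full strokes, square across it and always forward towards the blue stop: press gently but steadily so that the file bites along the whole stroke, and lift it clear on each return, because dragging it back pulls the plate off the stop. Then lay the file flat on its rest again, leaving the plate against the stop and everything else where it was.

Things in the scene. Friction and masses are not known exactly. Their poses are not given: they have to be found in the camera images.
- file: Flat steel file 22 mm (x) by 130 mm (y) by 5 mm, 0.12 kg, with a dark brown wooden ridge grip over its middle: 18 mm wide (x), 46 mm long (y), 5 to 35 mm above the underside. Origin: centre of the underside, z up. The whole underside cuts, either way round. Grip the ridge firmly from above across its 18 mm: pressing with one end of the file tends to tip it.
- jig: Fixed wooden bench block, base 90 mm (x) by 112 mm (y), 10 mm high, with two cheeks 74 mm wide (x): the blue stop (y 3.5 to 19.5 mm, top 32 mm above the worktop) and a plain wooden rear cheek (y -34 to -18 mm, top 28 mm). Between them stands the steel plate. Origin: on the worktop under the plate's middle when it is at the stop; y = forward, the stroke direction; z up.
- plate_foot (a point): Point on the worktop under the middle of the upright steel plate (52 mm along the block's x, 6 mm thick, rounded top edge). The edge stands 44 to 58 mm above this point, depending on unmeasured packing: feel for it. A springy pad under the plate yields 1 mm per 4 N. The file bites at 4 to 14 N of contact force (8 N is good); over 18 N on plate or block spoils the job.
- stroke_begin (a point): Point on the worktop 30 mm behind the plate (block's y = -30 mm): the file's middle is over it when a full stroke begins, the file already pressing on the edge. Keep the file's length along the block's y within 15 degrees and its middle within 20 mm of the block's x = 0.
- stroke_end (a point): Point on the worktop 30 mm past the plate (block's y = +30 mm): the file's middle is over it when a full stroke ends, the file still pressing; only then is it lifted.
- plate_slide (a joint): Where the plate stands in its slot, along the block's y: 0 when it stands against the blue stop, negative when it has been pulled back (to -0.012 m at most). It slides at 0.7 N, so any file drag backwards pulls it off; further back than -0.003 m spoils the job.
- rest: Fixed wooden file rest, 60 mm (x) by 170 mm (y), with a black rubber bed whose surface is 8 mm above the worktop, and two side rails 12 mm high, 50 mm apart inside, along y. Origin: on the worktop under its centre; z up. The file starts on the bed, lengthwise, and must finish on it likewise.
- oil_bottle: Loose small cream oil bottle with a red spout, 25 mm across, 85 mm tall, at the left; origin: underside centre. Bystander.
- screwdriver_red: Loose small screwdriver with a red handle, 152 mm long, at the left; origin: underside centre. Bystander.
- glue_bottle: Loose white glue bottle with a blue cap, 32 mm across, 83 mm tall, at the right; origin: underside centre. Bystander.
- pliers: Loose pliers with blue handles, 136 mm long, at the right; origin: underside centre. Bystander.
- track_rubber: Loose brown abrasive block, 23 by 52 by 13 mm, near the middle; origin: underside centre. Bystander.
- wheelset_1: Loose grey model wheelset, 24 mm long, 12 mm across, near the middle; origin: underside centre. Bystander.

How it is judged:
By the outcome, as a careful person would: the job done as asked, in the order asked, and still so for the second after the job is handed in, with the robot touching nothing.
It also fails if it takes over 72 s, if anything falls off the work surface, if the arm or the gripper's body presses on something with over 40 N, if the wrist force passes 120 N, or if a joint passes its speed limit or range.

## Working session

There is one attempt and no reset: what is moved stays moved. The work goes in short steps, Python scripts to look and compute and a tool call to move; the robot and the scene stay as the last step left them, time stands still between calls to the robot, and variables do not carry over. Pictures are saved under pics/ and viewed, at most 10 in all, crops included, and the job is handed in when it is done.

Besides the shell and the picture viewer there is one more tool, called after "Emit:" by a JSON object that holds its "name" and its "arguments", one argument or row to a line. carry_out: Moves the arm, as the interface text tells. Its arguments: {"type":"object","properties":{"steps":{"type":"array"}},"required":["steps"]}

```bash
mkdir -p pics; python3 - <<'E'
from bench import ctrl
import cv2,numpy as np
o=ctrl.get_obs();print(o)
for n in("top","scene"):
    im=ctrl.camera(n);cv2.imwrite(f"pics/{n}0.png",im[:,:,::-1]);print(n,ctrl.camera_params(n))
print(ctrl.camera_params("wrist"))
E
```

```text
{'time_s': 0.0, 'q': array([-2.06292248e-01,  1.81533708e-01,  1.60797833e+00,  2.21394875e-05,
        1.35379501e+00, -2.06297724e-01]), 'dq': array([ 0.00176589, -0.00043439,  0.0014071 ,  0.00042592, -0.00030404,
       -0.00027242]), 'joint_efforts': array([ 3.41415571e-04, -4.44869328e+01, -3.51340663e+01, -2.51131587e-04,
        9.11703974e-03,  3.43231875e-05]), 'eef_pos': array([5.74587403e-01, 1.13747092e-04, 3.03002507e-01]), 'eef_rot': array([-7.23350376e-04,  7.07106277e-01,  7.07106766e-01, -4.60076116e-04]), 'wrist_force': array([ 0.05626304,  0.08840603, -0.4385979 ]), 'torque': array([-0.02796588,  0.00152686, -0.01250921]), 'grasp_force': 0.0, 'opening': 1.0032676173938693}
top {'vertical_fov': 49.445564621797246, 'cx': 276.69435865486565, 'cy': 215.42175743131423, 'cam_to_world': array([[-0.00614001, -0.98360519,  0.18023076,  0.23278741],
       [-0.99997621,  0.00660574,  0.00198401, -0.00232363],
       [-0.00314204, -0.18021429, -0.98362236,  1.41347417],
       [ 0.        ,  0.        ,  0.        ,  1.        ]])}
scene {'vertical_fov': 57.30340977320582, 'cx': 281.6813667787477, 'cy': 208.17360063232582, 'cam_to_world': array([[ 0.51275767, -0.44500709,  0.73419906, -0.37770239],
       [-0.8582545 , -0.28748892,  0.42514624, -0.47918356],
       [ 0.021881  , -0.84812665, -0.52934149,  0.66188368],
       [ 0.        ,  0.        ,  0.        ,  1.        ]])}
{'vertical_fov': 69.302945166425, 'cx': 277.93016722745637, 'cy': 211.9083277701761, 'hand_eye': array([[-2.34927538e-04, -9.54643958e-01, -2.97749657e-01,
         7.57302469e-02],
       [ 9.99999966e-01, -2.57403653e-04,  3.62764891e-05,
         9.74225211e-04],
       [-1.11272981e-04, -2.97749639e-01,  9.54643986e-01,
        -7.08691467e-02],
       [ 0.00000000e+00,  0.00000000e+00,  0.00000000e+00,
         1.00000000e+00]])}
```

View pics/top0.png

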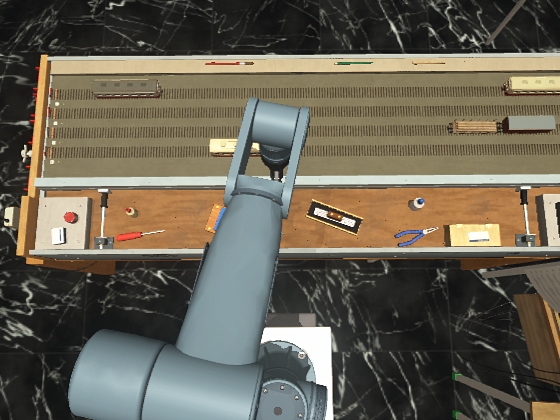

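View pics/scene0.png

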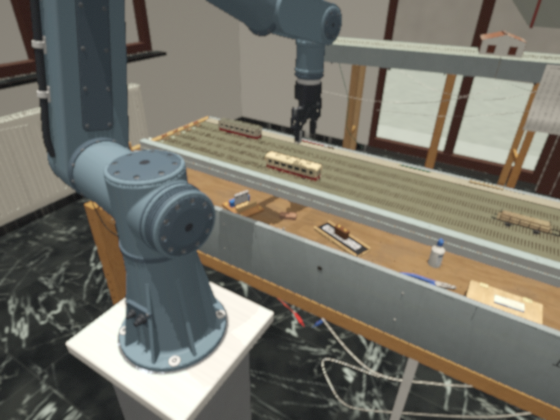

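The top view shows the rest with the file at about (335,216) px, long axis tilted. The jig's blue stop is at about (215,217), partly hidden by the arm.

```bash
cat > h.py <<'E'
from bench import ctrl
import cv2,numpy as np
from scipy.spatial.transform import Rotation as R
def tool(o):
    T=np.eye(4);w,x,y,z=o["eef_rot"];T[:3,:3]=R.from_quat([x,y,z,w]).as_matrix();T[:3,3]=o["eef_pos"];return T
def shot(n):
    o=ctrl.get_obs();p=ctrl.camera_params(n);im=ctrl.camera(n)[:,:,::-1].copy()
    C=p["cam_to_world"] if n!="wrist" else tool(o)@p["hand_eye"]
    f=210/np.tan(np.radians(p["vertical_fov"]/2));return im,C,np.array([[f,0,p["cx"]],[0,f,p["cy"]],[0,0,1]])
def ray(px,C,K,z):
    px=np.atleast_2d(px).astype(float);d=(C[:3,:3]@np.linalg.inv(K)@np.c_[px,np.ones(len(px))].T).T
    return C[:3,3]+d*((z-C[2,3])/d[:,2])[:,None]
def proj(P,C,K):
    P=np.atleast_2d(P);c=(P-C[:3,3])@C[:3,:3];u=c@K.T;return u[:,:2]/u[:,2:]
E
python3 - <<'E'
from h import *
im,C,K=shot("wrist");cv2.imwrite("pics/w0.png",im);np.savez("w0.npz",C=C,K=K)
im,C,K=shot("top")
print(ray([[335,216],[215,217],[250,190],[250,250]],C,K,0.01))
cv2.imwrite("pics/t0c.png",cv2.resize(im[180:260,170:390],None,fx=3.6,fy=3.6,interpolation=cv2.INTER_CUBIC))
E
```

```text
[[ 0.48688627 -0.18176426  0.01      ]
 [ 0.48622578  0.19349968  0.01      ]
 [ 0.57221606  0.08439199  0.01      ]
 [ 0.38201546  0.08355337  0.01      ]]
```

View pics/w0.png

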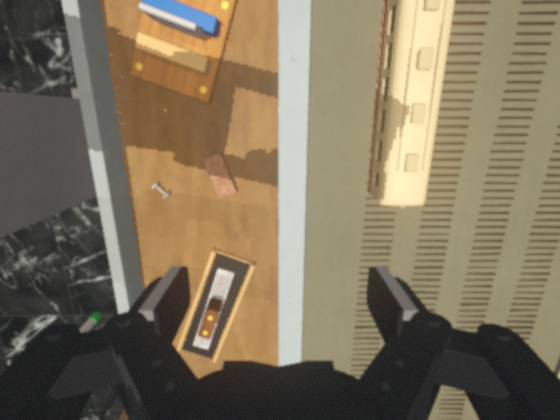

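The wrist view shows the jig at top left: blue stop at about (178,18), rear cheek (172,52), base corner screws (225,6), (138,67), (203,90). The rest with the file is at about (217,305). Both are turned about -18°, and the forward direction is world +y.

```bash
python3 - <<'E'
from h import *
d=np.load("w0.npz");C,K=d["C"],d["K"]
s=ray([[225,6],[138,67],[203,90]],C,K,.01);print("screws",s, np.linalg.norm(s[0]-s[2]),np.linalg.norm(s[1]-s[2]))
e=s[2]-s[1];print("yaw x",np.degrees(np.arctan2(e[1],e[0])));e=s[0]-s[2];print("yaw y",np.degrees(np.arctan2(-e[0],e[1])), "centre base",(s[0]+s[1])/2)
r=ray([[216,250],[254,264],[214,360],[178,346]],C,K,.012);print("rest corners",r,r.mean(0))
e=(r[0]+r[1]-r[2]-r[3])/2;print(np.degrees(np.arctan2(-e[0],e[1])),np.linalg.norm(e))
print("edge, strip",ray([[105,150],[280,150],[308,150],[220,175],[161,189]],C,K,0.0))
E
```

```text
screws [[0.52036283 0.18585926 0.01      ]
 [0.42223704 0.12826386 0.01      ]
 [0.491588   0.10482924 0.01      ]] 0.08598752045326427 0.07320339917178345
yaw x -18.670800230406105
yaw y -19.550619534468442 centre base [0.47129993 0.15706156 0.01      ]
rest corners [[ 0.49468867 -0.08883943  0.012     ]
 [ 0.54358072 -0.10894126  0.012     ]
 [ 0.48099123 -0.26531916  0.012     ]
 [ 0.43043039 -0.24034369  0.012     ]] [ 0.48742275 -0.17586088  0.012     ]
-22.391712563700878 0.16649458247888752
edge, strip [[ 0.36534563  0.03790139  0.        ]
 [ 0.57766553  0.03787233  0.        ]
 [ 0.61160498  0.03786768  0.        ]
 [ 0.50316443  0.00728739  0.        ]
 [ 0.42776662 -0.01051889  0.        ]]
```

Emit:
{"name": "carry_out", "arguments": {
  "steps": [-0.176,-0.088,0.1,0,0,0.367,0.6,-0.176,-0.088,0.1,0,0,0.367,0.6,-0.176,-0.088,0.1,0,0,0.367,0.6,-0.176,-0.088,0.1,0,0,0.367,0.6,-0.176,-0.088,0.1,0,0,0.367,0.6,-0.176,-0.088,0.1,0,0,0.367,0.6,-0.176,-0.088,0.1,0,0,0.367,0.6,-0.176,-0.088,0.1,0,0,0.367,0.6]
}}

```text
time_s: 1.0
eef_pos: [0.4878, -0.1754, 0.2047]
eef_rot: [0.001, 0.824, 0.567, 0.0]
wrist_force: [-0.5, 1.0, -0.4]
opening: 0.596
grasp_force: 0.0
```

```bash
python3 - <<'E'
from h import *
im,C,K=shot("wrist");cv2.imwrite("pics/w1.png",im);np.savez("w1.npz",C=C,K=K)
o=ctrl.get_obs();print(o["eef_pos"],o["eef_rot"],o["time_s"],o["opening"],o["wrist_force"])
E
```

```text
[ 0.4879199  -0.17520158  0.20473112] [6.39073459e-04 8.23832623e-01 5.66832633e-01 4.08478443e-04] 1.05 0.5967408389474601 [0.20101048 0.1854598  0.57234429]
```

View pics/w1.png

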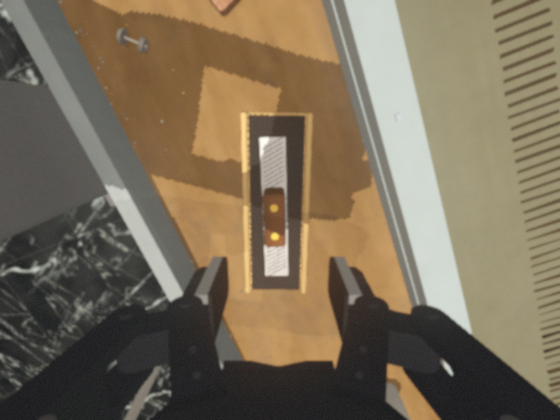

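The rest is nearly aligned with the tool. The file body spans about (259..288, 137..276) px and the brown ridge is at about (274,217).

```bash
cat >> h.py <<'E'
def rect(mask,C,K,z,name):
    cs,_=cv2.findContours(mask.astype(np.uint8),cv2.RETR_EXTERNAL,cv2.CHAIN_APPROX_NONE)
    c=max(cs,key=cv2.contourArea)[:,0]
    P=ray(c,C,K,z);(cx,cy),(a,b),_=r=cv2.minAreaRect(((P[:,:2])*1000).astype(np.float32))
    bx=cv2.boxPoints(r);e=max([bx[1]-bx[0],bx[2]-bx[1]],key=np.linalg.norm)
    if e[1]<0:e=-e
    print(name,"c %.1f %.1f size %.1f %.1f long-axis yaw %.2f"%(cx,cy,a,b,np.degrees(np.arctan2(-e[0],e[1]))),cv2.boundingRect(c));return cx/1000,cy/1000
E
python3 - <<'E'
from h import *
im=cv2.imread("pics/w1.png");d=np.load("w1.npz");C,K=d["C"],d["K"]
hsv=cv2.cvtColor(im,cv2.COLOR_BGR2HSV);m0=np.zeros(im.shape[:2],bool);m0[105:300,235:320]=1
steel=m0&(hsv[...,1]<60)&(hsv[...,2]>110);steel=cv2.morphologyEx(steel.astype(np.uint8),cv2.MORPH_CLOSE,np.ones((3,3)))
br=m0&(hsv[...,1]>110)&(hsv[...,2]<130);br[:,:262]=0;br[:,288:]=0
bed=m0&(hsv[...,2]<75)&(hsv[...,1]<110)
both=((steel>0)|br);both=cv2.morphologyEx(both.astype(np.uint8),cv2.MORPH_CLOSE,np.ones((7,7)))
o=tool(ctrl.get_obs());g=o[:3,3]
for n,m,z in(("file",both,.013),("ridge",br,.043),("bed",bed,.008)):
    c=rect(m,C,K,z,n);print("  shift in tool axes mm",(o[:3,:3].T@(np.r_[c,g[2]]-g)*1000).round(1))
print(np.degrees(np.arctan2(-o[0,0],o[1,0])))
E
```

```text
file c 484.4 -179.3 size 132.4 24.9 long-axis yaw -19.51 (258, 136, 32, 141)
  shift in tool axes mm [-5.1 -1.9 -0. ]
ridge c 486.6 -171.2 size 37.8 15.9 long-axis yaw -20.70 (263, 189, 21, 46)
  shift in tool axes mm [ 3.3 -2.6 -0. ]
bed c 507.9 -149.2 size 89.5 25.2 long-axis yaw -21.58 (273, 117, 31, 102)
  shift in tool axes mm [31.4  9.4  0. ]
-20.940680289455255
```

Emit:
{"name": "carry_out", "arguments": {
  "steps": [-0.005,-0.002,0.05,0,0,-0.015,0.6,-0.005,-0.002,0.09,0,0,-0.015,0.6,-0.005,-0.002,0.105,0,0,-0.015,0.6,-0.005,-0.002,0.117,0,0,-0.015,0.6,-0.005,-0.002,0.117,0,0,-0.015,0.6,-0.005,-0.002,0.117,0,0,-0.015,0.0,-0.005,-0.002,0.117,0,0,-0.015,0.0,-0.005,-0.002,0.117,0,0,-0.015,0.0,-0.005,-0.002,0.117,0,0,-0.015,0.0,-0.005,-0.002,0.117,0,0,-0.015,0.0,-0.005,-0.002,0.117,0,0,-0.015,0.0]
}}

```text
time_s: 2.15
eef_pos: [0.4845, -0.1806, 0.0885]
eef_rot: [0.001, 0.82, 0.572, 0.001]
wrist_force: [0.3, 1.5, 6.7]
opening: 0.198
grasp_force: 59.6
```

Emit:
{"name": "carry_out", "arguments": {
  "steps": [-0.005,-0.002,0.0,0,0,0,0,0,0,-0.03,0,0,0,0,0,0,-0.08,0,0,0,0,0.0,0.0,-0.12,0,0,0,0,0.198,-0.128,-0.19,0,0,0,0,0.198,-0.128,-0.19,0,0,0,0,0.198,-0.128,-0.19,0,0,0,0,0.198,-0.128,-0.19,0,0,0,0,0.198,-0.128,-0.19,0,0,0,0,0.198,-0.128,-0.19,0,0,0,0,0.198,-0.128,-0.19,0,0,0,0,0.198,-0.128,-0.19,0,0,0,0,0.198,-0.128,-0.19,0,0,0,0]
}}

```text
time_s: 3.45
eef_pos: [0.4315, 0.0489, 0.2764]
eef_rot: [-0.0, 0.821, 0.572, -0.0]
wrist_force: [0.3, -0.0, -0.9]
opening: 0.198
grasp_force: 59.1
```

```bash
python3 - <<'E'
from h import *
im,C,K=shot("wrist");cv2.imwrite("pics/w2.png",im);np.savez("w2.npz",C=C,K=K)
o=ctrl.get_obs();print(o["eef_pos"],o["eef_rot"],o["time_s"],o["opening"],o["wrist_force"],o["torque"],o["grasp_force"])
im,C,K=shot("top");cv2.imwrite("pics/t2.png",im);np.savez("t2.npz",C=C,K=K)
E
```

```text
[0.43154653 0.04888618 0.27637078] [-2.99380165e-04  8.20629795e-01  5.71459920e-01 -4.57498594e-04] 3.5 0.196562308251119 [ 0.38951986 -0.14223461 -1.56733047] [ 0.01255036  0.0275818  -0.0326595 ] 59.065112471580505
```

View pics/w2.png

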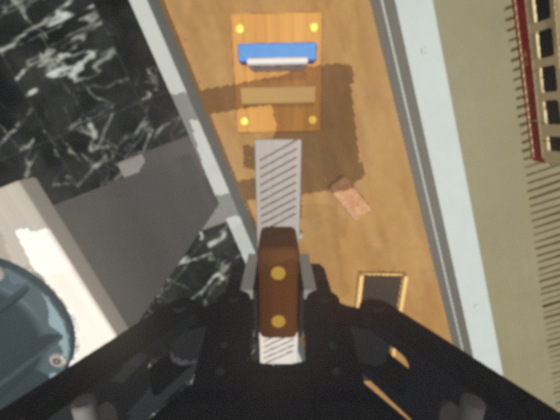

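The jig is fully visible: screws at (240,29), (314,28), (244,121), (313,120), blue stop at about (278,53), plate edge at about (278,62), rear cheek at about (278,95). The file is held straight, with its front end at about (279,140).

```bash
python3 - <<'E'
from h import *
im=cv2.imread("pics/w2.png");d=np.load("w2.npz");C,K=d["C"],d["K"]
hsv=cv2.cvtColor(im,cv2.COLOR_BGR2HSV);m0=np.zeros(im.shape[:2],bool);m0[10:135,228:326]=1
blue=m0&(abs(hsv[...,0].astype(int)-108)<12)&(hsv[...,1]>150)
plate=m0&(hsv[...,1]<60)&(hsv[...,2]>120)
ye=(m0&(abs(hsv[...,0].astype(int)-24)<5)&(hsv[...,1]>170)&(hsv[...,2]>190)).astype(np.uint8)
bt=blue&(hsv[...,2]>180)
print(hsv[46,278],hsv[58,250],hsv[62,278],hsv[29,240],hsv[95,278])
for n,m,z in(("stop top",blue,.032),("plate",plate,.051)):rect(m,C,K,z,n)
n,_,st,ce=cv2.connectedComponentsWithStats(ye);pk=[c for c,s in zip(ce,st) if 15<s[4]<150 and s[2]<20];print(pk)
P=ray([[240,29],[314,28],[313,120],[244,121]],C,K,.01);print(P,P.mean(0))
e=P[0]+P[1]-P[2]-P[3];yaw=np.arctan2(-e[0],e[1]);print(np.degrees(yaw),np.linalg.norm(P[0]-P[1]),np.linalg.norm(e)/2)
# base centre in px corners
B=ray([[232,14],[322,12],[322,130],[238,132]],C,K,.01);print("base",B.mean(0))
S=ray([[239,44],[317,43]],C,K,.032);print("stop far edge",S,np.linalg.norm(S[0]-S[1]))
R_=ray([[241,88],[316,86],[316,103],[242,104]],C,K,.028);print("rear cheek",R_.mean(0))
f=np.array([-np.sin(yaw),np.cos(yaw)]);print("origin from stop far edge",S.mean(0)[:2]-.0195*f,"from cheek",R_.mean(0)[:2]+.026*f)
T=tool(ctrl.get_obs());print("tool yaw",np.degrees(np.arctan2(-T[0,0],T[1,0])),T[:3,3])
F=ray([[255,140],[301,140]],C,K,T[2,3]-.054-.021);print("file front z~",F,np.linalg.norm(F[0]-F[1]),T[:3,:3].T@(F.mean(0)-T[:3,3]))
cv2.imwrite("pics/w2c.png",cv2.resize(im[0:150,215:335],None,fx=4,fy=4,interpolation=cv2.INTER_CUBIC))
E
```

```text
[106 122 225] [120  16 209] [ 15  20 232] [ 29 125 255] [ 17 120 192]Traceback (most recent call last):
  File "<stdin>", line 9, in <module>
  File "h.py", line 17, in rect
    c=max(cs,key=cv2.contourArea)[:,0]
      ~~~^^^^^^^^^^^^^^^^^^^^^^^^
ValueError: max() iterable argument is empty
```

```bash
python3 - <<'E'
from h import *
im=cv2.imread("pics/w2.png");d=np.load("w2.npz");C,K=d["C"],d["K"]
hsv=cv2.cvtColor(im,cv2.COLOR_BGR2HSV);m0=np.zeros(im.shape[:2],bool);m0[10:135,228:326]=1
blue=m0&(abs(hsv[...,0].astype(int)-108)<14)&(hsv[...,1]>90)
plate=m0&(hsv[...,1]<60)&(hsv[...,2]>190)
ye=(m0&(abs(hsv[...,0].astype(int)-27)<5)&(hsv[...,1]>110)&(hsv[...,2]>235)).astype(np.uint8)
for n,m,z in(("stop top",blue,.032),("plate",plate,.051)):rect(m,C,K,z,n)
n,_,st,ce=cv2.connectedComponentsWithStats(ye);print([c.round(1) for c,s in zip(ce,st) if 15<s[4]<150])
P=ray([[240,29],[314,28],[313,120],[244,121]],C,K,.01);print(P,P.mean(0))
e=P[0]+P[1]-P[2]-P[3];yaw=np.arctan2(-e[0],e[1]);print(np.degrees(yaw),np.linalg.norm(P[0]-P[1]),np.linalg.norm(e)/2)
B=ray([[232,14],[322,12],[322,130],[238,132]],C,K,.01);print("base",B.mean(0))
S=ray([[239,44],[317,43]],C,K,.032);print("stop far edge",S,np.linalg.norm(S[0]-S[1]))
R_=ray([[241,88],[316,86],[316,103],[242,104]],C,K,.028);print("rear cheek",R_.mean(0))
f=np.array([-np.sin(yaw),np.cos(yaw)]);print("origin from stop far edge",S.mean(0)[:2]-.0195*f,"from cheek",R_.mean(0)[:2]+.026*f)
T=tool(ctrl.get_obs());print("tool yaw",np.degrees(np.arctan2(-T[0,0],T[1,0])),T[:3,3])
F=ray([[255,140],[301,140]],C,K,T[2,3]-.054-.021);print("file front z~",F,np.linalg.norm(F[0]-F[1]),T[:3,:3].T@(F.mean(0)-T[:3,3]))
cv2.imwrite("pics/w2c.png",cv2.resize(im[0:150,215:335],None,fx=4,fy=4,interpolation=cv2.INTER_CUBIC))
E
```

```text
stop top c 477.9 174.7 size 14.4 71.3 long-axis yaw 70.46 (239, 43, 77, 19)
plate c 474.1 165.2 size 5.6 53.9 long-axis yaw 69.70 (246, 57, 62, 8)
[array([313.7,  26.5]), array([239.1,  28.2]), array([243.8, 120.8])]
[[0.45240551 0.21002663 0.01      ]
 [0.52060123 0.18571405 0.01      ]
 [0.49259354 0.10426295 0.01      ]
 [0.42345745 0.12874641 0.01      ]] [0.47226443 0.15718751 0.01      ]
-19.289980170639 0.07239998182880797 0.08620533240055676
base [0.47342023 0.15803643 0.01      ]
stop far edge [[0.44727693 0.193129   0.032     ]
 [0.51534012 0.16882989 0.032     ]] 0.07227063751152553
rear cheek [0.46650543 0.13884511 0.028     ]
origin from stop far edge [0.47486671 0.1625742 ] from cheek [0.47509451 0.16338544]
tool yaw -20.294362236169064 [0.43153356 0.04895606 0.27635674]
file front z~ [[0.44516362 0.11406456 0.20135674]
 [0.46536754 0.10659329 0.20135674]] 0.02154108764447652 [0.06581961 0.00105427 0.0749767 ]
```

View pics/w2c.png

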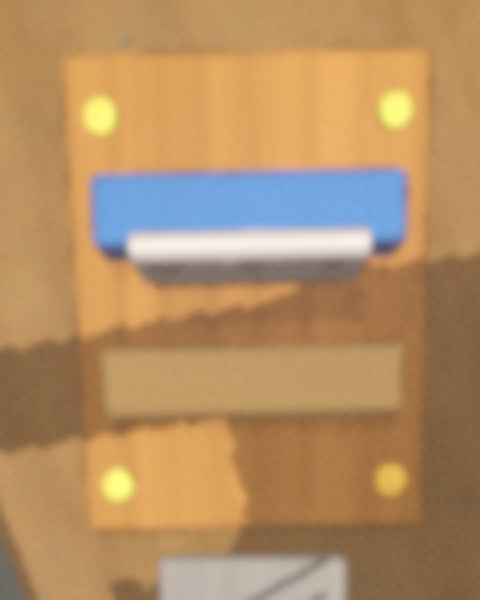

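The close-up confirms the plate stands against the blue stop, and the jig origin is about (0.475, 0.163) with yaw -19.6°. Next: go above the plate with the file's middle and feel for its height.

Emit:
{"name": "carry_out", "arguments": {
  "steps": [0.122,0.001,0.0,0,0,-0.012,0,0.122,0.001,0.0,0,0,-0.012,0,0.122,0.001,0.05,0,0,-0.012,0,0.122,0.001,0.09,0,0,-0.012,0,0.122,0.001,0.12,0,0,-0.012,0,0.122,0.001,0.13,0,0,-0.012,0,0.122,0.001,0.13,0,0,-0.012,0,0.122,0.001,0.13,0,0,-0.012,0,0.122,0.001,0.13,0,0,-0.012,0]
}}

```text
time_s: 4.45
eef_pos: [0.476, 0.164, 0.1489]
eef_rot: [0.001, 0.817, 0.577, 0.002]
wrist_force: [-0.3, -0.4, -1.5]
opening: 0.194
grasp_force: 58.9
```

Emit:
{"name": "carry_out", "arguments": {
  "steps": [0,0,0.001,0,0,0,0,0,0,0.002,0,0,0,0,0,0,0.003,0,0,0,0,0,0,0.004,0,0,0,0,0,0,0.005,0,0,0,0,0,0,0.005,0,0,0,0]
}}

```text
time_s: 5.05
eef_pos: [0.4743, 0.1642, 0.1417]
eef_rot: [-0.0, 0.817, 0.577, -0.0]
wrist_force: [-0.3, -0.4, -1.1]
opening: 0.201
grasp_force: 58.9
```

Emit:
{"name": "carry_out", "arguments": {
  "steps": [0,0,0.001,0,0,0,0,0,0,0.002,0,0,0,0,0,0,0.002,0,0,0,0]
}}

```text
time_s: 5.35
eef_pos: [0.4743, 0.1642, 0.1397]
eef_rot: [-0.0, 0.817, 0.577, -0.0]
wrist_force: [-0.8, -0.3, -1.3]
opening: 0.202
grasp_force: 58.9
```

Emit:
{"name": "carry_out", "arguments": {
  "steps": [0,0,0.001,0,0,0,0,0,0,0.002,0,0,0,0,0,0,0.003,0,0,0,0,0,0,0.003,0,0,0,0]
}}

```text
time_s: 5.75
eef_pos: [0.4744, 0.1642, 0.1367]
eef_rot: [-0.0, 0.817, 0.577, -0.0]
wrist_force: [0.3, -0.4, -1.5]
opening: 0.202
grasp_force: 58.9
```

Emit:
{"name": "carry_out", "arguments": {
  "steps": [0,0,0.001,0,0,0,0,0,0,0.002,0,0,0,0,0,0,0.003,0,0,0,0,0,0,0.003,0,0,0,0]
}}

```text
time_s: 6.15
eef_pos: [0.4747, 0.1643, 0.1345]
eef_rot: [0.0, 0.817, 0.577, 0.0]
wrist_force: [-1.8, -0.5, 6.4]
opening: 0.198
grasp_force: 60.1
```

Emit:
{"name": "carry_out", "arguments": {
  "steps": [0.001,0,-0.004,0,0,0,0,0.001,0,-0.012,0,0,0,0,-0.02,0,-0.012,0,0,0,0,-0.042,0,-0.012,0,0,0,0,-0.042,0,-0.012,0,0,0,0,-0.042,0,-0.006,0,0,0,0,-0.041,0,-0.003,0,0,0,0,-0.04,0,-0.002,0,0,0,0,-0.039,0,-0.001,0,0,0,0,-0.038,0,-0.0005,0,0,0,0,-0.037,0,0,0,0,0,0]
}}

```text
time_s: 7.25
eef_pos: [0.4626, 0.1294, 0.1344]
eef_rot: [0.0, 0.816, 0.578, 0.0]
wrist_force: [-2.6, -3.9, 7.3]
opening: 0.199
grasp_force: 59.9
```

Emit:
{"name": "carry_out", "arguments": {
  "steps": [0.003,0,0,0,0,0,0,0.008,0,0,0,0,0,0,0.013,0,0,0,0,0,0,0.018,0,0,0,0,0,0,0.023,0,0,0,0,0,0,0.028,0,0,0,0,0,0,0.033,0,0,0,0,0,0,0.038,0,0,0,0,0,0,0.043,0,0,0,0,0,0]
}}

```text
time_s: 8.15
eef_pos: [0.4771, 0.1698, 0.1346]
eef_rot: [0.001, 0.816, 0.578, 0.0]
wrist_force: [-1.6, -3.8, 7.0]
opening: 0.197
grasp_force: 60.0
```

Emit:
{"name": "carry_out", "arguments": {
  "steps": [0.005,0,0,0,0,0,0,0.01,0,0,0,0,0,0,0.015,0,0,0,0,0,0,0.02,0,0,0,0,0,0,0.025,0,0,0,0,0,0,0.028,0,0,0,0,0,0,0.03,0,0,0,0,0,0]
}}

```text
time_s: 8.85
eef_pos: [0.487, 0.1982, 0.1345]
eef_rot: [0.001, 0.816, 0.578, 0.0]
wrist_force: [-1.2, -3.5, 6.1]
opening: 0.193
grasp_force: 60.0
```

Emit:
{"name": "carry_out", "arguments": {
  "steps": [0.002,0,-0.004,0,0,0,0,0.003,0,-0.014,0,0,0,0,-0.03,0,-0.016,0,0,0,0,-0.078,0,-0.014,0,0,0,0,-0.078,0,-0.012,0,0,0,0,-0.078,0,-0.006,0,0,0,0,-0.077,0,-0.003,0,0,0,0,-0.076,0,-0.002,0,0,0,0,-0.075,0,-0.001,0,0,0,0,-0.074,0,-0.0005,0,0,0,0,-0.073,0,0,0,0,0,0]
}}

```text
time_s: 9.95
eef_pos: [0.4626, 0.1297, 0.1344]
eef_rot: [0.0, 0.816, 0.578, 0.0]
wrist_force: [-1.2, -4.3, 6.5]
opening: 0.201
grasp_force: 59.9
```

Emit:
{"name": "carry_out", "arguments": {
  "steps": [0.003,0,0,0,0,0,0,0.008,0,0,0,0,0,0,0.013,0,0,0,0,0,0,0.018,0,0,0,0,0,0,0.023,0,0,0,0,0,0,0.028,0,0,0,0,0,0,0.033,0,0,0,0,0,0,0.038,0,0,0,0,0,0,0.043,0,0,0,0,0,0,0.048,0,0,0,0,0,0,0.053,0,0,0,0,0,0,0.058,0,0,0,0,0,0,0.063,0,0,0,0,0,0,0.068,0,0,0,0,0,0,0.071,0,0,0,0,0,0,0.073,0,0,0,0,0,0]
}}

```text
time_s: 11.55
eef_pos: [0.487, 0.1984, 0.1345]
eef_rot: [0.001, 0.816, 0.578, 0.0]
wrist_force: [-0.2, -3.3, 6.7]
opening: 0.195
grasp_force: 60.0
```

Two strokes done; two more (one spare).

Emit:
{"name": "carry_out", "arguments": {
  "steps": [0.002,0,-0.004,0,0,0,0,0.003,0,-0.014,0,0,0,0,-0.03,0,-0.016,0,0,0,0,-0.078,0,-0.014,0,0,0,0,-0.078,0,-0.012,0,0,0,0,-0.078,0,-0.006,0,0,0,0,-0.077,0,-0.003,0,0,0,0,-0.076,0,-0.002,0,0,0,0,-0.075,0,-0.001,0,0,0,0,-0.074,0,-0.0005,0,0,0,0,-0.073,0,0,0,0,0,0]
}}

```text
time_s: 12.65
eef_pos: [0.4626, 0.1296, 0.1344]
eef_rot: [0.0, 0.816, 0.578, 0.0]
wrist_force: [-2.2, -4.2, 6.4]
opening: 0.199
grasp_force: 59.9
```

Emit:
{"name": "carry_out", "arguments": {
  "steps": [0.003,0,0,0,0,0,0,0.008,0,0,0,0,0,0,0.013,0,0,0,0,0,0,0.018,0,0,0,0,0,0,0.023,0,0,0,0,0,0,0.028,0,0,0,0,0,0,0.033,0,0,0,0,0,0,0.038,0,0,0,0,0,0,0.043,0,0,0,0,0,0,0.048,0,0,0,0,0,0,0.053,0,0,0,0,0,0,0.058,0,0,0,0,0,0,0.063,0,0,0,0,0,0,0.068,0,0,0,0,0,0,0.071,0,0,0,0,0,0,0.073,0,0,0,0,0,0]
}}

```text
time_s: 14.25
eef_pos: [0.487, 0.1984, 0.1345]
eef_rot: [0.001, 0.816, 0.578, 0.0]
wrist_force: [-1.3, -3.5, 6.0]
opening: 0.201
grasp_force: 60.0
```

Emit:
{"name": "carry_out", "arguments": {
  "steps": [0.002,0,-0.004,0,0,0,0,0.003,0,-0.014,0,0,0,0,-0.03,0,-0.016,0,0,0,0,-0.078,0,-0.014,0,0,0,0,-0.078,0,-0.012,0,0,0,0,-0.078,0,-0.006,0,0,0,0,-0.077,0,-0.003,0,0,0,0,-0.076,0,-0.002,0,0,0,0,-0.075,0,-0.001,0,0,0,0,-0.074,0,-0.0005,0,0,0,0,-0.073,0,0,0,0,0,0]
}}

```text
time_s: 15.35
eef_pos: [0.4626, 0.1296, 0.1344]
eef_rot: [0.0, 0.816, 0.578, 0.0]
wrist_force: [-1.3, -3.4, 7.2]
opening: 0.202
grasp_force: 59.9
```

Emit:
{"name": "carry_out", "arguments": {
  "steps": [0.003,0,0,0,0,0,0,0.008,0,0,0,0,0,0,0.013,0,0,0,0,0,0,0.018,0,0,0,0,0,0,0.023,0,0,0,0,0,0,0.028,0,0,0,0,0,0,0.033,0,0,0,0,0,0,0.038,0,0,0,0,0,0,0.043,0,0,0,0,0,0,0.048,0,0,0,0,0,0,0.053,0,0,0,0,0,0,0.058,0,0,0,0,0,0,0.063,0,0,0,0,0,0,0.068,0,0,0,0,0,0,0.071,0,0,0,0,0,0,0.073,0,0,0,0,0,0]
}}

```text
time_s: 16.95
eef_pos: [0.487, 0.1984, 0.1345]
eef_rot: [0.001, 0.816, 0.578, 0.0]
wrist_force: [-0.9, -3.9, 5.5]
opening: 0.2
grasp_force: 60.0
```

Emit:
{"name": "carry_out", "arguments": {
  "steps": [0.002,0,-0.004,0,0,0,0,0.003,0,-0.03,0,0,0,0,0.003,0,-0.075,0,0,0,0,-0.04,0,-0.11,0,0,0,0,-0.09,0,-0.14,0,0,0,0,-0.14,0,-0.14,0,0,0,0,-0.16,0,-0.14,0,0,0,0,-0.16,0,-0.14,0,0,0,0,-0.16,0,-0.14,0,0,0,0]
}}

```text
time_s: 17.85
eef_pos: [0.4331, 0.0473, 0.274]
eef_rot: [-0.0, 0.817, 0.577, 0.001]
wrist_force: [-0.0, 0.4, -1.5]
opening: 0.199
grasp_force: 59.0
```

```bash
python3 - <<'E'
from h import *
im,C,K=shot("wrist");cv2.imwrite("pics/w3.png",im);np.savez("w3.npz",C=C,K=K)
T=tool(ctrl.get_obs());print(T)
hsv=cv2.cvtColor(im,cv2.COLOR_BGR2HSV)
print("T inv to rest pose, tool mm",T[:3,:3].T@(np.array([.4845,-.1806,.0885])-T[:3,3])*1000)
E
```

```text
[[ 3.33893049e-01  9.42610931e-01  2.54805677e-04  4.33239600e-01]
 [ 9.42610539e-01 -3.33893143e-01  8.61215671e-04  4.78380067e-02]
 [ 8.96869173e-04 -4.73714097e-05 -9.99999597e-01  2.73835185e-01]
 [ 0.00000000e+00  0.00000000e+00  0.00000000e+00  1.00000000e+00]]
T inv to rest pose, tool mm [-198.3788025   124.60127742  185.15143705]
```

View pics/w3.png

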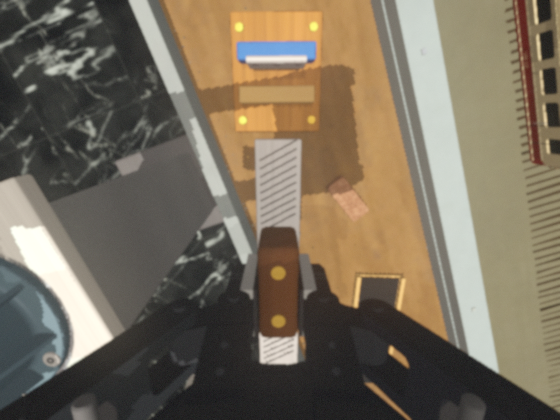

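The view shows the plate still against the stop and the file unshifted in the grip. Next: carry it back to the rest.

Emit:
{"name": "carry_out", "arguments": {
  "steps": [-0.198,0.125,0,0,0,0.012,0,-0.198,0.125,0.0,0,0,0.012,0,-0.198,0.125,0.0,0,0,0.012,0,-0.198,0.125,0.0,0,0,0.012,0,-0.198,0.125,0.0,0,0,0.012,0,-0.198,0.125,0.05,0,0,0.012,0,-0.198,0.125,0.1,0,0,0.012,0,-0.198,0.125,0.14,0,0,0.012,0,-0.198,0.125,0.165,0,0,0.012,0,-0.198,0.125,0.175,0,0,0.012,0,-0.198,0.125,0.178,0,0,0.012,0,-0.198,0.125,0.18,0,0,0.012,0,-0.198,0.125,0.18,0,0,0.012,0]
}}

```text
time_s: 19.2
eef_pos: [0.4861, -0.1813, 0.0952]
eef_rot: [0.001, 0.82, 0.573, 0.001]
wrist_force: [-0.7, -0.5, -1.7]
opening: 0.201
grasp_force: 59.1
```

Emit:
{"name": "carry_out", "arguments": {
  "steps": [0,-0.001,0.002,0,0,0,0,0,-0.001,0.004,0,0,0,0,0,-0.001,0.005,0,0,0,0,0,-0.001,0.006,0,0,0,0,0,-0.001,0.006,0,0,0,0]
}}

```text
time_s: 19.7
eef_pos: [0.4841, -0.1808, 0.0885]
eef_rot: [0.0, 0.82, 0.572, -0.0]
wrist_force: [-2.2, 0.3, 4.2]
opening: 0.198
grasp_force: 59.8
```

On the bed (upward force). Release and retreat.

Emit:
{"name": "carry_out", "arguments": {
  "steps": [0,0,0,0,0,0,0.25,0,0,0,0,0,0,0.4,0,0,0,0,0,0,0.55,0,0,0,0,0,0,0.55,0,0,-0.01,0,0,0,0.55,0,0,-0.04,0,0,0,0.55,0,0,-0.09,0,0,0,0.55,0,0,-0.13,0,0,0,0.55,0,0,-0.13,0,0,0,0.55,0,0,-0.13,0,0,0,0.55]
}}

```text
time_s: 20.7
eef_pos: [0.4846, -0.181, 0.2197]
eef_rot: [0.002, 0.82, 0.572, 0.001]
wrist_force: [-1.1, 0.7, 0.6]
opening: 0.552
grasp_force: 0.0
```

```bash
python3 - <<'E'
from h import *
im,C,K=shot("wrist");cv2.imwrite("pics/w4.png",im);print(ctrl.get_obs()["wrist_force"])
E
```

```text
[-0.01682765  0.03882683  0.03707991]
```

View pics/w4.png

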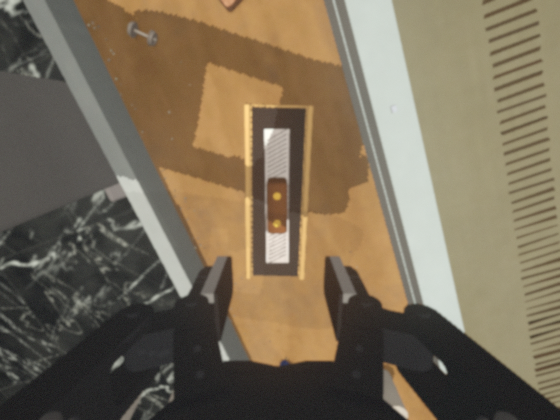

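The file lies flat on the bed between the rails, at about (277,195) px, and the gripper is clear.

```bash
python3 -c "
from bench import ctrl
print(ctrl.hand_in())"
```

```text
the job is handed in; nothing more can be done
None
```

I gave the plate edge four full forward strokes, pressing at about 7–9 N (wrist readings) and lifting clear on each return; the plate still stood against the stop, the file lies flat on its rest, and the job was handed in after about 21 s of robot time, with no verdict shown.

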